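# Press the sump cover of the drip pan home

### The job

Lay the rectangular cover plate into the rectangular sump of the grinder's drip pan, long side along long side, and press it down gently until it has pushed the drain plug fully in and sits level on the sump floor; then let go of it. Do not let the cover drop, and leave the round cover where it is.

Things in the scene. Friction and masses are not known exactly. Their poses are not given: they have to be found in the camera images.
- cover_grip (a point): Loose rectangular cover, cream plastic: flat plate 110 x 80 x 8 mm, about 140 g, with an upright rib on its middle to grasp from above, 60 mm long (along the 110 mm side), 14 wide, 30 high above the plate. Point: centre of the rib, 15 mm below its top, 15 above the plate's top face, 23 above the underside. x along the long side, y the short, z up. Starts flat on the table; fits either way round.
- sump (a point): Centre of the floor of the sump in the fixed drip pan (cream, 260 x 200 mm, top face 30 mm above the table, outer lip 8 mm higher). The sump is a recess 130 x 100 mm, 8 mm deep, floor 22 mm above the table: 10 mm of room on each side of the cover. x along its 130 mm side, y along its 100 mm side, z up. The pan is turned by up to 20 degrees. A black drain plug stands in the sump.
- plug (a joint): How far the drain plug is pushed in, m: 0 to 0.002 at the start (top up to 14 mm above the sump floor), 0.014 fully in, top level with the floor. A black disc 34 mm across on a grey stem, upright, at x = +25 mm, y = 0 in the frame of sump. It slides stiffly (6 N) and stays where it is left: a cover merely laid on it stays tilted.
- round_cover_grip (a point): Round cover, a bystander that belongs elsewhere: flat disc 90 mm across, 8 mm thick, same plastic and same rib (60 x 14 x 30 mm) as the rectangular one. Point: centre of the rib, 23 mm above the underside. Flat on the table; either cover may be the nearer one.

How it is judged:
By the outcome, as a careful person would: the job done as asked, in the order asked, and still so for the second after the job is handed in, with the robot touching nothing.
It also fails if it takes over 38 s, if anything falls off the work surface, if the arm or the gripper's body presses on something with over 40 N, if the wrist force passes 120 N, or if a joint passes its speed limit or range.

### The arm

A 6-joint arm with a two-finger parallel gripper is mounted at the origin on the work surface. World frame = base frame: x ahead of the robot, y to its left, z up, the work surface at z = 0. Lengths are in mm, angles in rad, forces in N, time in s.
With the tool pointing down it reaches from about 350 to 800 mm from the base axis. Payload 7.3 kg.
Tool frame: the origin (TCP) lies at the very end of the fingers, on their centre line; the grasp point (between the pads) lies manip.hold_point_z behind it (manip.hold_point_z is the distance from the TCP to the grasp point, in mm); y points along the fingers, z is the direction in which the jaws open and shut, and the axes are right-handed (so a half turn about y gives the same grasp; the last joint's range is limited). The gripper opens to 85 mm and grips with 20 to 120 N. Pads are 22 mm wide; open, the fingers measure 114 mm over their backs; the gripper's body (76 mm by 85 mm) begins 54 mm behind the grasp point. The pads swing forward as they close: fully open they stand 13 mm farther back than shut.
Start: joints at [-1.249, 0.342, 1.524, -0, 1.275, -0.146], TCP at [236.76, -468.607, 200.622] pointing down, gripper open.
Joint ranges: [-2.53, 2.53], [-0.77, 2.02], [0.04, 2.7], [-1, 4.14], [0.28, 2.66], [-3.11, 3.11]. Speed limits (rad/s): [2.57, 2.57, 3.14, 3.14, 3.14, 3.14].

### API

Orientations are given as a unit quaternion [w, x, y, z].
In Python, from plant import status, cams, job_done, manip gives the robot as it stands.
- The arm moves only by the tool step_arm, never from a script. Its argument "targets" is a list of rows, each a list of 7 numbers: the opening, from -1 (shut) to 1 (fully open), then the shift along the world's x, y, z in mm, then the turn, a rotation vector about the world's x, y, z in degrees. In form: [[claw, tx, ty, tz, ax, ay, az], ...]. A call has 1 to 12 rows; each row is the pose to reach, as a shift and turn from the pose measured when the call began; what a row does not reach only later rows make up. A row lasts 1/10 s, in which the tool goes at most 50 mm and 8.59 degrees, less where a joint would pass 70% of its speed; a pose out of reach is approached as far as the arm can. A call with a gripper value outside its range is refused whole. The fingers move at their own pace and stop on an object; "squeeze" is the grip in N (left out, the last holds). Time passes only in rows, so rows that repeat a pose let the fingers close. It gives the time, the measured TCP pose, the force and the opening at its end, in the units of the state.
- status.state(): the state, without advancing time (a new reading comes with each control period).
- cams.read_camera(name): name is "side" or "top"; returns a dict with "image" (480x640x3 uint8, blue, green, red), "fx", "fy", "cx", "cy" (pixels), "cam_to_world" (4x4, takes a point from camera to world coordinates). Camera axes: x right, y up, looking along -z (the intrinsics and any distortion apply to the point x, -y, -z); pixel columns grow to the right and rows downward; lengths in mm; the calibration is good to about 2 mm. A picture is of the moment at which its call begins. There is no depth.
- job_done(): hands the job in, once; it reports no verdict.
The state is a dict: "clock": time; "joints": joint angles; "joint_vel": joint speeds; "tau": joint torques, N m; "eef_pos": TCP position; "orientation": TCP orientation; "wrist_force": force on the tool from outside, world axes, zero at the start; "ft_torque": the same for the moment, N m; "grip_width": finger opening in mm.
Only numpy, scipy, OpenCV 4.12 (cv2) and the standard library are available. Lean on these libraries where they do the work, as an engineer would, in place of code of your own. Each camera call takes 0.05 s, during which the arm holds its last target. There are 200 camera calls.

## Working session

There is one attempt and no reset: what is moved stays moved. The work goes in short steps, Python scripts to look and compute and a tool call to move; the robot and the scene stay as the last step left them, time stands still between calls to the robot, and variables do not carry over. Pictures are saved under pics/ and viewed, about 8 in all and at most 12, crops included, and the job is handed in when it is done.

Besides the shell and the picture viewer there is one more tool, called after "Request:" by a JSON object that holds its "name" and its "arguments", one argument or row to a line. step_arm: Moves the arm, as the interface text tells. Its arguments: {"type":"object","properties":{"targets":{"type":"array","items":{"type":"array","items":{"type":"number"}}},"squeeze":{"type":"number"}},"required":["targets"]}

```bash
mkdir -p pics; python3 - <<'E'
from plant import status,cams,manip
import cv2,numpy as np
print(status.state(), manip.hold_point_z)
for n in("top","side"):
    c=cams.read_camera(n); cv2.imwrite(f"pics/{n}0.png",c["image"])
    print({k:v for k,v in c.items() if k!="image"})
E
```

```text
{'clock': 0.0, 'joints': array([-1.24898208e+00,  3.42729290e-01,  1.52505512e+00,  5.45333947e-07,
        1.27541930e+00, -1.45988087e-01]), 'joint_vel': array([ 0.00104974, -0.00147926,  0.00036465, -0.00106464,  0.00149821,
        0.00087013]), 'tau': array([-9.36959150e-04, -4.33682799e+01, -2.46014178e+01, -3.35833502e-04,
        7.82984396e-03,  3.00710701e-05]), 'eef_pos': array([ 236.61029553, -468.127781  ,  199.90930853]), 'orientation': array([ 0.16383918, -0.16393884,  0.68841919, -0.68728436]), 'wrist_force': array([0.18527687, 0.18296425, 0.16428003]), 'ft_torque': array([0.03156017, 0.04567785, 0.024689  ]), 'grip_width': 85.40882293679275} 18.700000000000003
{'fx': 502.23803540914986, 'fy': 502.23803540914986, 'cx': 318.42008887776973, 'cy': 237.77922414998997, 'cam_to_world': array([[-1.08930066e-04,  9.80953394e-01, -1.94243218e-01,
         3.47103156e+02],
       [-9.99320273e-01, -7.26743133e-03, -3.61410579e-02,
        -2.89814191e+01],
       [-3.68643426e-02,  1.94107249e-01,  9.80287405e-01,
         9.73791934e+02],
       [ 0.00000000e+00,  0.00000000e+00,  0.00000000e+00,
         1.00000000e+00]])}
{'fx': 582.2962351960641, 'fy': 582.2962351960641, 'cx': 325.05933887243003, 'cy': 242.26892852942973, 'cam_to_world': array([[-7.86755784e-01,  4.33810600e-01, -4.39116955e-01,
         4.61398071e+01],
       [-6.16856273e-01, -5.26697767e-01,  5.84874175e-01,
         6.41126929e+02],
       [ 2.24426972e-02,  7.31025188e-01,  6.81981304e-01,
         8.59505023e+02],
       [ 0.00000000e+00,  0.00000000e+00,  0.00000000e+00,
         1.00000000e+00]])}
```

View pics/top0.png

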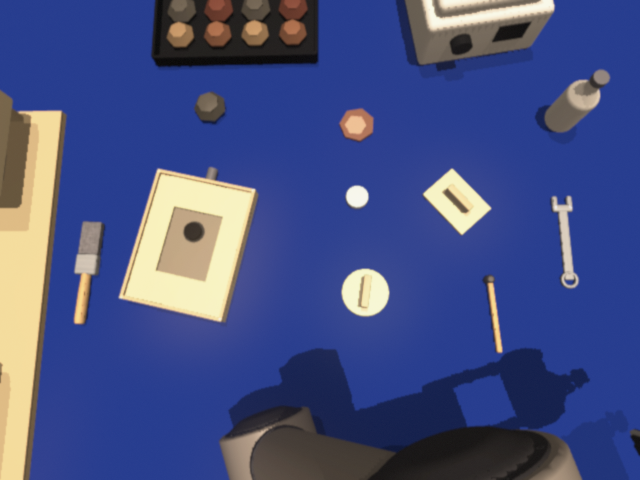

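View pics/side0.png

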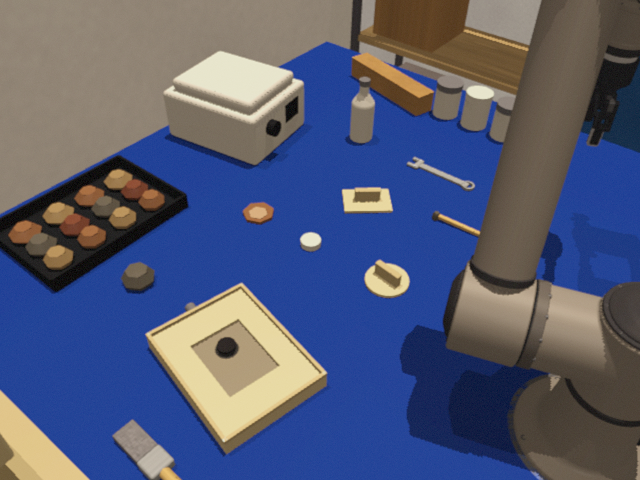

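The top view shows the rectangular cover at about (457,201) and the round one at (365,292). The pan's sump is at about (189,243), with the black plug at (193,232). In the side view the cover is at (367,200) and the sump at (235,357).

```bash
cat > h.py <<'E'
from plant import status,cams
import cv2,numpy as np
def ray(c,px,z):
    px=np.asarray(px,float).reshape(-1,2);M=c["cam_to_world"]
    d=np.c_[(px[:,0]-c["cx"])/c["fx"],-(px[:,1]-c["cy"])/c["fy"],-np.ones(len(px))]@M[:3,:3].T
    return M[:3,3]+d*((z-M[2,3])/d[:,2])[:,None]
def blob(m,seed):
    n,l,s,_=cv2.connectedComponentsWithStats(m.astype(np.uint8))
    k=l[seed[1],seed[0]]
    return max(cv2.findContours((l==k).astype(np.uint8),0,2)[0],key=cv2.contourArea).reshape(-1,2)
def rect(c,cnt,z):
    p=ray(c,cnt,z)[:,:2].astype(np.float32)
    (x,y),(w,h),a=cv2.minAreaRect(p)
    if w<h: w,h,a=h,w,a+90
    return np.round([x,y,w,h,(a+90)%180-90],1)
E
python3 - <<'E'
from h import *
for n,s_c,s_s,s_p,s_r in(("top",(440,200),(180,250),(193,232),(350,292)),("side",(350,205),(250,365),(227,347),(375,287))):
    c=cams.read_camera(n);im=c["image"];hsv=cv2.cvtColor(im,cv2.COLOR_BGR2HSV)
    b=im.astype(int)
    notblue=b[...,2]>b[...,0]  # red > blue
    print(n,"cover",rect(c,blob(notblue,s_c),8),"round",rect(c,blob(notblue,s_r),8))
    # rib top / colours
    print("sump colour",im[s_s[1],s_s[0]],"plug",im[s_p[1],s_p[0]])
    t=im[s_s[1],s_s[0]].astype(int)
    fl=(abs(b-t).max(2)<30)
    q=blob(fl,s_s); print("sump",rect(c,q,22))
    pl=blob(b.max(2)<60,s_p); print("plug",rect(c,pl,35), "pan",rect(c,blob(notblue,s_s),38))
E
```

```text
top cover [ 610.5 -264.8  111.5   82.9   41.1] round [432.4 -82.6  88.   87.9  89.7]
sump colour [134 168 195] plug [45 53 62]
sump [527.6 258.8 131.  100.  -12.9]
plug [ 564.4   34.2 1346.6  958.7   88.4] pan [535.7 249.8 285.5 209.6 -12.8]
side cover [ 610.7 -266.   111.5   93.6   40.6] round [431.3 -81.2  94.8  90.2 -76.9]
sump colour [122 156 176] plug [38 42 48]
sump [530.1 250.1 130.7 100.4 -12.9]
plug [545.3 252.1  38.3  34.2 -51. ] pan [524.  257.9 292.6 208.5 -12.9]
```

```bash
python3 - <<'E'
from h import *
from scipy.spatial.transform import Rotation as R
s=status.state();q=s["orientation"];A=R.from_quat(q,scalar_first=True).as_matrix();print(A.round(3))
print("jaw yaw",np.degrees(np.arctan2(A[1,2],A[0,2])))
a=np.radians(41);g=np.array([610.6,-265,120])+12*np.array([np.cos(a),np.sin(a),0]);print("grasp",g,"shift",g-s["eef_pos"])
E
```

```text
[[-0.893 -0.     0.451]
 [-0.451  0.001 -0.893]
 [-0.    -1.    -0.001]]
jaw yaw -63.197657592660434
grasp [ 619.65651496 -257.12729165  120.        ] shift [382.97675313 211.22825297 -80.18302183]
```

Request:
{"name": "step_arm", "arguments": {
  "targets": [
    [0.2,30,16,0,0,0,2],
    [0.2,70,39,-10,0,0,5],
    [0.2,115,63,-20,0,0,8],
    [0.2,158,87,-35,0,0,11],
    [0.2,200,110,-50,0,0,14.2],
    [0.2,240,132,-60,0,0,14.2],
    [0.2,280,154,-70,0,0,14.2],
    [0.2,320,176,-80,0,0,14.2],
    [0.2,355,196,-80,0,0,14.2],
    [0.2,375,207,-80,0,0,14.2],
    [0.2,383,211,-80,0,0,14.2],
    [0.2,383,211,-80,0,0,14.2]
  ]
}}

```text
clock: 1.4
eef_pos: [620.0, -256.8, 119.6]
orientation: [0.248, -0.248, 0.663, -0.662]
wrist_force: [0.4, 0.3, 0.3]
grip_width: 51.5
```

```bash
python3 - <<'E'
from h import *
s=status.state();print(s["clock"],s["eef_pos"],s["grip_width"],s["wrist_force"])
a=cams.read_camera("top")["image"][100:310,350:590];b=cams.read_camera("side")["image"][100:310,260:500]
cv2.imwrite("pics/p1.png",cv2.resize(np.hstack([a,b]),None,fx=1.66,fy=1.66))
E
```

```text
1.4 [ 619.95884533 -256.78392501  119.61872241] 51.4680032536093 [0.43280963 0.2560697  0.34294991]
```

View pics/p1.png

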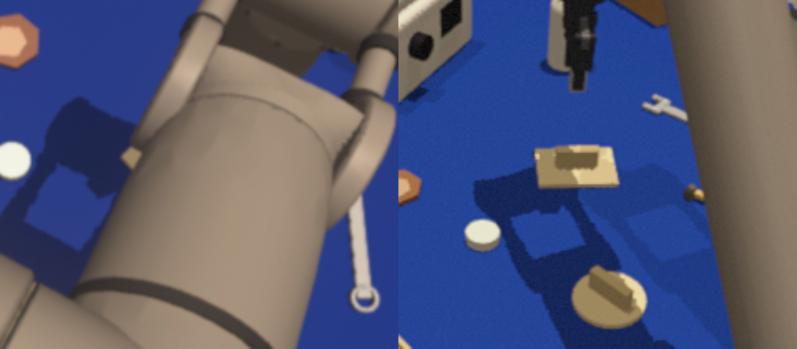

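The side view shows the finger right above the rib of the rectangular cover, so I descend and grip.

Request:
{"name": "step_arm", "arguments": {
  "targets": [
    [0.2,0,0,-25,0,0,0],
    [0.2,0,0,-55,0,0,0],
    [0.2,0,0,-80,0,0,0],
    [0.2,0,0,-97,0,0,0],
    [0.2,0,0,-106,0,0,0],
    [0.2,0,0,-106,0,0,0],
    [-0.4,0,0,-106,0,0,0],
    [-1,0,0,-106,0,0,0],
    [-1,0,0,-106,0,0,0],
    [-1,0,0,-106,0,0,0],
    [-1,0,0,-106,0,0,0],
    [-1,0,0,-106,0,0,0]
  ],
  "squeeze": 60
}}

```text
clock: 2.7
eef_pos: [618.7, -258.0, 14.2]
orientation: [0.247, -0.248, 0.663, -0.662]
wrist_force: [1.5, -0.5, -0.6]
grip_width: -0.1
```

Request:
{"name": "step_arm", "arguments": {
  "targets": [
    [-1,0,0,0,0,0,0],
    [-1,0,0,5,0,0,0],
    [-1,0,0,15,0,0,0],
    [-1,0,0,35,0,0,0],
    [-1,0,0,60,0,0,0],
    [-1,0,0,80,0,0,0],
    [-1,0,0,90,0,0,0],
    [-1,0,0,90,0,0,0]
  ]
}}

```text
clock: 3.5
eef_pos: [619.7, -258.6, 106.4]
orientation: [-0.248, 0.247, -0.662, 0.663]
wrist_force: [0.7, -0.3, 0.1]
grip_width: -0.2
```

```bash
python3 - <<'E'
from h import *
s=status.state();print(s["clock"],s["eef_pos"],s["grip_width"],s["wrist_force"])
b=cams.read_camera("side")["image"][60:300,260:500]
cv2.imwrite("pics/p2.png",cv2.resize(b,None,fx=2.4,fy=2.4))
E
```

```text
3.5 [ 619.68077323 -258.5741657   106.41903475] -0.19936977470311487 [ 0.65718135 -0.34241012  0.0934809 ]
```

View pics/p2.png

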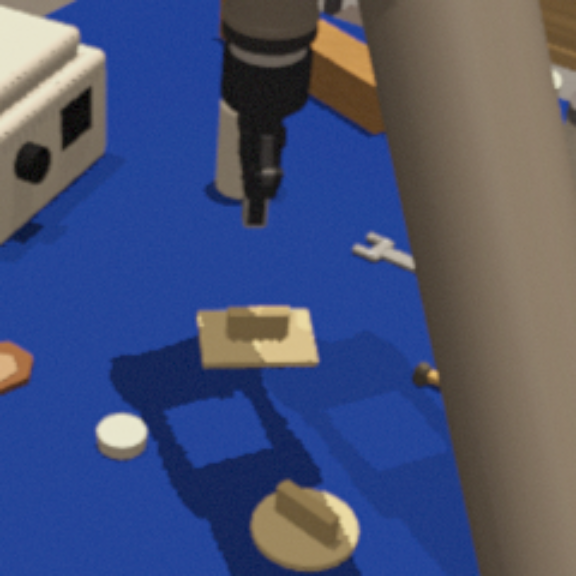

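The gripper shut on nothing. I'll compare where the fingertip appears at pixel (366,154) with where the calibration puts the TCP.

```bash
cat >> h.py <<'E'
def proj(c,P):
    M=c["cam_to_world"];p=(np.asarray(P,float)-M[:3,3])@M[:3,:3]
    return np.round([c["cx"]+c["fx"]*p[0]/-p[2],c["cy"]-c["fy"]*p[1]/-p[2]],1)
E
python3 - <<'E'
from h import *
c=cams.read_camera("side");s=status.state()
print(proj(c,s["eef_pos"]),[proj(c,s["eef_pos"]*[1,1,0]+[0,0,z]) for z in (46,38,20)])
b=c["image"].astype(int);nb=b[...,2]>b[...,0]
print(rect(c,blob(nb,(350,205)),8), [proj(c,[610.6,-265.5,z]) for z in(8,38)])
# rib in the side view: print colours through the rib
print(c["image"][185:215:2,367].tolist())
print(rect(c,blob(nb,(375,290)),8))
E
```

```text
[364.4 166. ] [array([362.7, 186.7]), array([362.5, 189.5]), array([362. , 195.7])]
[ 610.4 -265.5  111.5   94.6   41.4] [array([366.2, 199.5]), array([367.1, 189.3])]
[[152, 68, 34], [151, 130, 145], [140, 199, 227], [106, 154, 179], [59, 90, 107], [59, 90, 109], [60, 91, 110], [57, 87, 106], [88, 129, 151], [162, 217, 234], [127, 177, 199], [94, 136, 156], [88, 127, 147], [69, 104, 121], [72, 47, 46]]
[431.3 -81.4  94.4  91.4 -86. ]
```

The fingertip appears about 12 px above its predicted position (row 154 against 166). That means the real finger end is about 30 mm higher than the reported TCP. I'll go back to the pose I already know is safe and look there.

Request:
{"name": "step_arm", "arguments": {
  "targets": [
    [0.2,0,0,-30,0,0,0],
    [0.2,0,0,-60,0,0,0],
    [0.2,0,0,-85,0,0,0],
    [0.2,0,0,-92,0,0,0],
    [0.2,0,0,-92,0,0,0]
  ]
}}

```text
clock: 4.1
eef_pos: [617.2, -257.2, 9.6]
orientation: [0.246, -0.249, 0.664, -0.661]
wrist_force: [0.2, -0.3, 0.6]
grip_width: 51.1
```

```bash
python3 - <<'E'
from h import *
c=cams.read_camera("side");s=status.state()
print(s["clock"],s["eef_pos"],s["grip_width"],s["wrist_force"],proj(c,s["eef_pos"]))
cv2.imwrite("pics/p3.png",cv2.resize(c["image"][130:230,310:430],None,fx=6,fy=6,interpolation=cv2.INTER_CUBIC))
E
```

```text
4.15 [ 618.23087369 -257.79521327   11.3033321 ] 51.169608772515204 [-0.73669678 -0.1897056   1.18553127] [361.7 198.6]
```

View pics/p3.png

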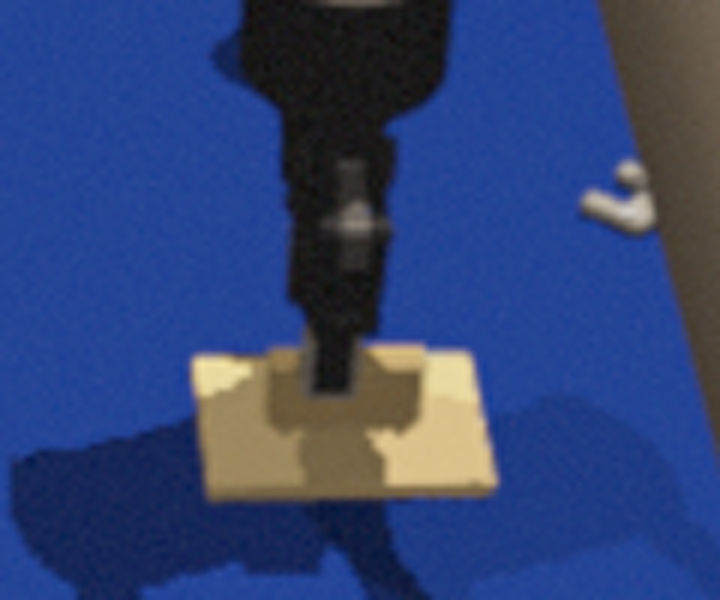

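The near finger's tip is at about (365,196), over the upper part of the rib and clear of the plate. So the hand really is about 30–35 mm higher than reported. I'll open wider, go 22 mm lower and check again.

Request:
{"name": "step_arm", "arguments": {
  "targets": [
    [0.6,0,0,0,0,0,0],
    [0.6,0,0,0,0,0,0],
    [0.6,0,0,-6,0,0,0],
    [0.6,0,0,-12,0,0,0],
    [0.6,0,0,-18,0,0,0],
    [0.6,0,0,-22,0,0,0],
    [0.6,0,0,-22,0,0,0]
  ]
}}

```text
clock: 4.85
eef_pos: [617.6, -257.5, -11.8]
orientation: [0.246, -0.249, 0.664, -0.661]
wrist_force: [-1.0, 0.2, -0.4]
grip_width: 68.2
```

```bash
python3 - <<'E'
from h import *
c=cams.read_camera("side");s=status.state()
print(s["clock"],s["eef_pos"],s["grip_width"],s["wrist_force"],proj(c,s["eef_pos"]))
cv2.imwrite("pics/p4.png",cv2.resize(c["image"][130:230,310:430],None,fx=6,fy=6,interpolation=cv2.INTER_CUBIC))
E
```

```text
4.9 [ 617.97912656 -257.63387651  -11.28819555] 68.44369546164745 [ 0.47839433 -0.17032475  0.1940634 ] [361.2 206.2]
```

View pics/p4.png

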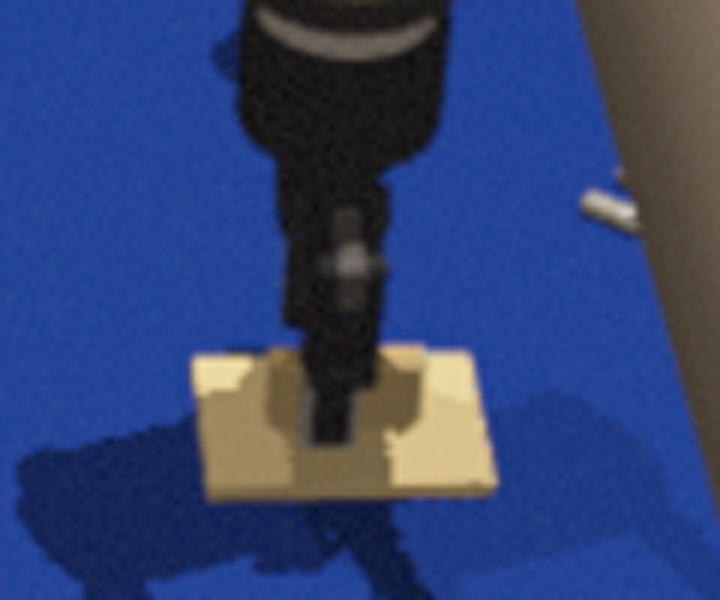

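The near finger's tip is at about (365,204) and still roughly 20 mm above the plate, with no contact force. That confirms a height offset of about 30 mm. I'll go 6 mm lower and close.

Request:
{"name": "step_arm", "arguments": {
  "targets": [
    [0.6,0,0,-3,0,0,0],
    [0.6,0,0,-6,0,0,0],
    [0.2,0,0,-6,0,0,0],
    [-0.2,0,0,-6,0,0,0],
    [-0.5,0,0,-6,0,0,0],
    [-1,0,0,-6,0,0,0],
    [-1,0,0,-6,0,0,0],
    [-1,0,0,-6,0,0,0],
    [-1,0,0,-6,0,0,0]
  ],
  "squeeze": 60
}}

```text
clock: 5.8
eef_pos: [618.3, -257.8, -16.9]
orientation: [0.247, -0.248, 0.663, -0.661]
wrist_force: [0.8, 0.1, 2.7]
grip_width: 13.0
```

Gripped: the width reads 13 mm. Now lift and look.

Request:
{"name": "step_arm", "arguments": {
  "targets": [
    [-1,0,0,3,0,0,0],
    [-1,0,0,12,0,0,0],
    [-1,0,0,30,0,0,0],
    [-1,0,0,55,0,0,0],
    [-1,0,0,80,0,0,0],
    [-1,0,0,90,0,0,0],
    [-1,0,0,90,0,0,0]
  ]
}}

```text
clock: 6.5
eef_pos: [619.1, -258.2, 75.0]
orientation: [0.247, -0.247, 0.662, -0.662]
wrist_force: [-0.6, 0.3, -2.6]
grip_width: 13.0
```

```bash
python3 - <<'E'
from h import *
c=cams.read_camera("side");s=status.state()
print(s["clock"],s["eef_pos"],s["grip_width"],s["wrist_force"],s["ft_torque"])
cv2.imwrite("pics/p5.png",cv2.resize(c["image"][100:220,300:440],None,fx=5,fy=5,interpolation=cv2.INTER_CUBIC))
E
```

```text
6.55 [ 618.22825188 -257.76006807   73.22337608] 12.901230353709416 [ 0.01712581  0.22605555 -2.02418516] [ 0.05171104 -0.02464315  0.07147066]
```

View pics/p5.png

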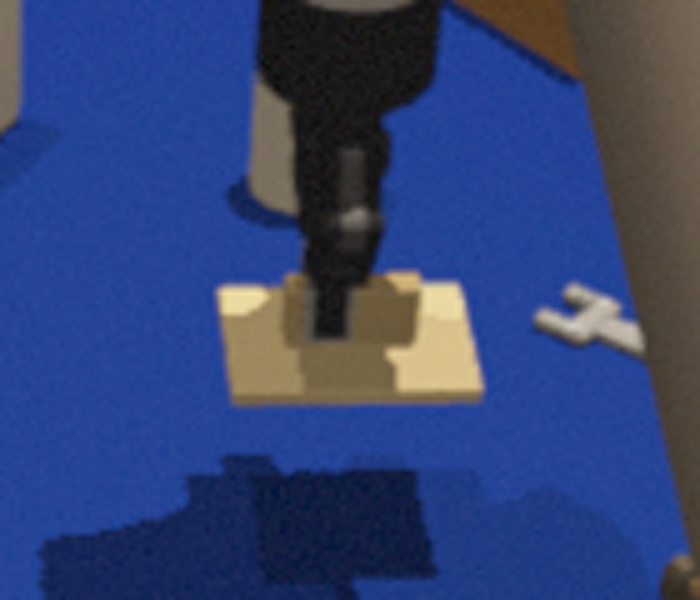

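The cover hangs level in the grip and the weight change agrees. I'll carry it over the sump.

Request:
{"name": "step_arm", "arguments": {
  "targets": [
    [-1,-2,12,0,0,0,-1],
    [-1,-5,35,0,0,0,-4],
    [-1,-10,70,0,0,0,-8],
    [-1,-17,108,0,0,0,-13],
    [-1,-24,148,0,0,0,-18],
    [-1,-31,190,0,0,0,-23],
    [-1,-38,232,0,0,0,-28],
    [-1,-45,274,0,0,0,-33],
    [-1,-52,316,0,0,0,-38],
    [-1,-58,356,0,0,0,-43],
    [-1,-64,394,0,0,0,-47],
    [-1,-69,425,0,0,0,-50]
  ]
}}

```text
clock: 7.75
eef_pos: [547.5, 169.2, 71.5]
orientation: [-0.058, 0.055, 0.706, -0.704]
wrist_force: [1.1, 0.5, -2.4]
grip_width: 13.1
```

```bash
python3 - <<'E'
from h import *
from scipy.spatial.transform import Rotation as R
s=status.state();A=R.from_quat(s["orientation"],scalar_first=True).as_matrix();print(s["clock"],s["eef_pos"],s["grip_width"],"jaw yaw",np.degrees(np.arctan2(A[1,2],A[0,2])),A[2].round(3))
E
```

```text
7.75 [547.45380122 169.16799693  71.50952497] 13.061348842485272 jaw yaw -99.13041794047453 [ 0.004 -1.    -0.002]
```

Request:
{"name": "step_arm", "arguments": {
  "targets": [
    [-1,-3,25,0,0,0,-2],
    [-1,-7,52,-5,0,0,-3.8],
    [-1,-10,73,-12,0,0,-3.8],
    [-1,-11.5,82,-18,0,0,-3.8],
    [-1,-11.5,83.5,-20,0,0,-3.8],
    [-1,-11.5,83.5,-20,0,0,-3.8]
  ]
}}

```text
clock: 8.35
eef_pos: [535.5, 251.9, 50.4]
orientation: [-0.082, 0.078, 0.703, -0.702]
wrist_force: [0.1, 0.7, -1.4]
grip_width: 12.7
```

```bash
python3 - <<'E'
from h import *
from scipy.spatial.transform import Rotation as R
s=status.state();A=R.from_quat(s["orientation"],scalar_first=True).as_matrix();print(s["clock"],s["eef_pos"],s["grip_width"],"jaw yaw",np.degrees(np.arctan2(A[1,2],A[0,2])),A[2].round(3))
a=cams.read_camera("top")["image"][150:340,100:290];b=cams.read_camera("side")["image"][270:460,130:350]
cv2.imwrite("pics/p6.png",cv2.resize(np.hstack([a,b]),None,fx=1.95,fy=1.95,interpolation=cv2.INTER_CUBIC))
E
```

```text
8.35 [535.45570218 251.87597851  50.43665149] 12.659482513057117 jaw yaw -102.92829809123465 [ 0.006 -1.    -0.001]
```

View pics/p6.png

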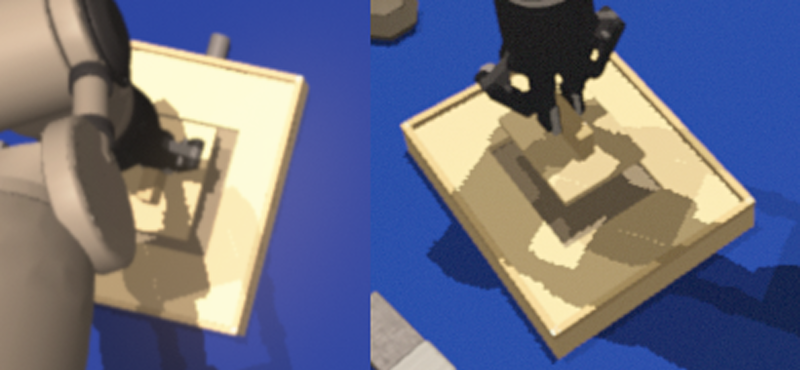

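Top view: the plate is over the sump at about (190,235). Side view: its near corner is at about (230,375), above the sump's near corner. I'll take one enlarged side crop and overlay the predicted outlines.

```bash
cat > ov.py <<'E'
from h import *
import sys
def corners(cx,cy,z,a,w,h):
    a=np.radians(a);u=np.array([np.cos(a),np.sin(a),0]);v=np.array([-u[1],u[0],0])
    return [np.array([cx,cy,z])+i*w/2*u+j*h/2*v for i,j in((1,1),(-1,1),(-1,-1),(1,-1))]
def shot(n,x0,y0,w,h,f,polys,name):
    c=cams.read_camera(n);im=cv2.resize(c["image"][y0:y0+h,x0:x0+w],None,fx=f,fy=f,interpolation=cv2.INTER_CUBIC)
    for P,col in polys:
        q=np.array([proj(c,p) for p in P]);print(n,q.tolist())
        cv2.polylines(im,[np.int32(((q-[x0,y0]+.5)*f))],True,col,1)
    return im
E
python3 - <<'E'
from ov import *
s=status.state();t=s["eef_pos"]
c=t[:2]-10.6*np.array([.975,-.223])
polys=[(corners(525.7,255.2,30,-12.9,130,100),(0,0,255)),(corners(*c,t[2]+17+8,-12.9,110,80),(0,200,0))]
im=shot("side",170,300,140,110,5.5,polys,"")
cv2.imwrite("pics/p7.png",im)
E
```

```text
side [[188.7, 346.0], [228.8, 397.4], [279.1, 365.5], [237.4, 318.6]]
side [[193.6, 329.5], [228.6, 372.9], [270.1, 347.6], [233.9, 307.3]]
```

View pics/p7.png

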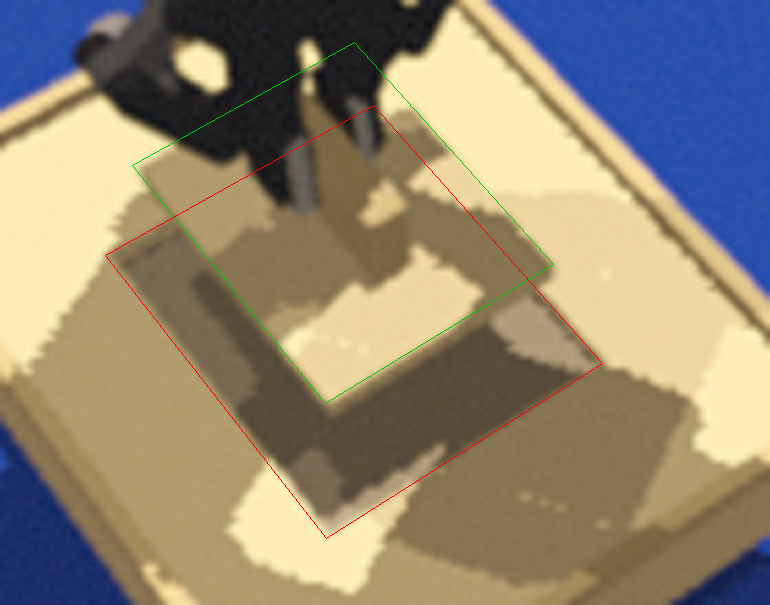

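Both outlines fit the picture within about a pixel, so the cover is centred and aligned. I'll lower it gently.

Request:
{"name": "step_arm", "arguments": {
  "targets": [
    [-1,0.5,1,-6,0,0,0],
    [-1,0.5,1,-14,0,0,0],
    [-1,0.5,1,-21,0,0,0],
    [-1,0.5,1,-26,0,0,0],
    [-1,0.5,1,-30,0,0,0],
    [-1,0.5,1,-33,0,0,0],
    [-1,0.5,1,-36,0,0,0],
    [-1,0.5,1,-38,0,0,0],
    [-1,0.5,1,-40,0,0,0],
    [-1,0.5,1,-41,0,0,0]
  ]
}}

```text
clock: 9.5
eef_pos: [536.7, 252.6, 10.7]
orientation: [-0.081, 0.079, 0.703, -0.702]
wrist_force: [-3.9, -1.1, 4.7]
grip_width: 12.7
```

Request:
{"name": "step_arm", "arguments": {
  "targets": [
    [-1,0,0,-1,0,0,0],
    [-1,0,0,-2,0,0,0],
    [-1,0,0,-2.5,0,0,0]
  ]
}}

```text
clock: 9.8
eef_pos: [536.7, 252.6, 8.2]
orientation: [-0.081, 0.079, 0.703, -0.702]
wrist_force: [-3.2, -1.5, 3.5]
grip_width: 12.5
```

Request:
{"name": "step_arm", "arguments": {
  "targets": [
    [-1,0,0,-0.7,0,0,0],
    [-1,0,0,-1.5,0,0,0],
    [-1,0,0,-2,0,0,0]
  ]
}}

```text
clock: 10.1
eef_pos: [536.7, 252.6, 6.1]
orientation: [-0.081, 0.079, 0.703, -0.702]
wrist_force: [-2.9, -2.5, 4.0]
grip_width: 12.8
```

Request:
{"name": "step_arm", "arguments": {
  "targets": [
    [-1,0,0,-0.7,0,0,0],
    [-1,0,0,-1.3,0,0,0],
    [-1,0,0,-1.3,0,0,0]
  ]
}}

```text
clock: 10.4
eef_pos: [536.7, 252.6, 5.1]
orientation: [-0.081, 0.079, 0.703, -0.702]
wrist_force: [-3.9, -1.4, 5.5]
grip_width: 13.1
```

Request:
{"name": "step_arm", "arguments": {
  "targets": [
    [-1,0,0,-0.7,0,0,0],
    [-1,0,0,-1.3,0,0,0],
    [-1,0,0,-1.3,0,0,0]
  ]
}}

```text
clock: 10.7
eef_pos: [536.7, 252.6, 5.0]
orientation: [-0.081, 0.079, 0.703, -0.702]
wrist_force: [-7.2, -2.7, 13.6]
grip_width: 13.0
```

Request:
{"name": "step_arm", "arguments": {
  "targets": [
    [-1,0,0,-0.7,0,0,0],
    [-1,0,0,-1.3,0,0,0],
    [-1,0,0,-1.3,0,0,0]
  ]
}}

```text
clock: 11.0
eef_pos: [536.7, 252.6, 5.1]
orientation: [-0.081, 0.079, 0.703, -0.702]
wrist_force: [-6.5, -2.2, 13.6]
grip_width: 12.9
```

It has reached the floor: z has stopped at the expected height and the force is rising. One slightly firmer press, then a check.

Request:
{"name": "step_arm", "arguments": {
  "targets": [
    [-1,0,0,-1,0,0,0],
    [-1,0,0,-2,0,0,0],
    [-1,0,0,-2.6,0,0,0],
    [-1,0,0,-2.6,0,0,0]
  ]
}}

```text
clock: 11.4
eef_pos: [536.8, 252.6, 5.0]
orientation: [-0.081, 0.079, 0.704, -0.702]
wrist_force: [-9.7, -3.0, 23.0]
grip_width: 12.9
```

```bash
python3 - <<'E'
from ov import *
s=status.state();print(s["clock"],s["eef_pos"],s["wrist_force"],s["ft_torque"])
t=s["eef_pos"];c=t[:2]-10.6*np.array([.975,-.223])
polys=[(corners(525.7,255.2,30,-12.9,130,100),(0,0,255)),(corners(*c,30,-12.9,110,80),(0,200,0))]
cv2.imwrite("pics/p8.png",shot("side",170,300,140,110,5.5,polys,""))
E
```

```text
11.4 [536.792695   252.61223604   5.01209062] [-9.73646592 -2.99484098 23.0476417 ] [-0.73505504  1.65191838 -0.03641257]
side [[188.7, 346.0], [228.8, 397.4], [279.1, 365.5], [237.4, 318.6]]
side [[196.5, 346.5], [230.5, 389.6], [270.6, 364.4], [235.5, 324.3]]
```

View pics/p8.png

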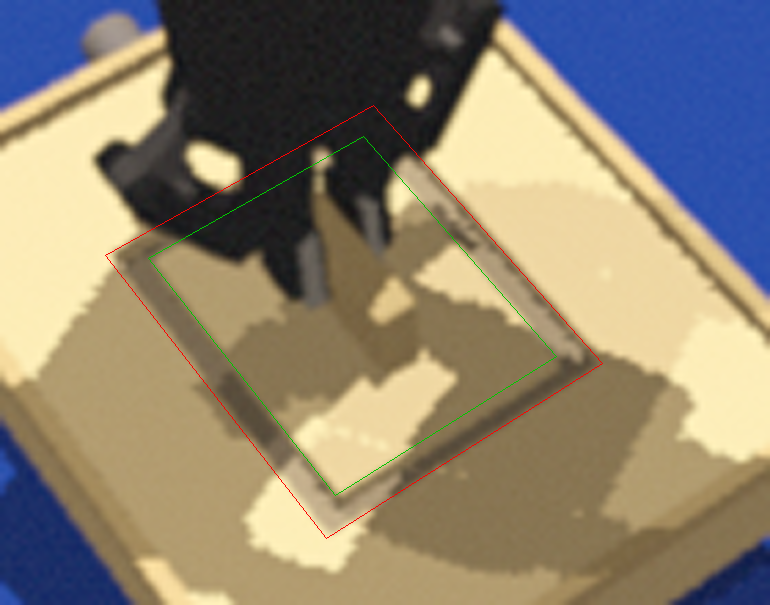

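The plate lies flush with the pan face, inside the rim on all the sides I can see. I'll ease off the force, open and retreat straight up.

Request:
{"name": "step_arm", "arguments": {
  "targets": [
    [-1,0,0,-1,0,0,0],
    [-1,0,0,0,0,0,0],
    [-1,0,0,0,0,0,0]
  ]
}}

```text
clock: 11.75
eef_pos: [537.2, 252.8, 5.1]
orientation: [-0.08, 0.08, 0.704, -0.701]
wrist_force: [-1.0, 0.6, 4.7]
grip_width: 12.8
```

Request:
{"name": "step_arm", "arguments": {
  "targets": [
    [-0.6,0,0,0,0,0,0],
    [-0.2,0,0,0,0,0,0],
    [0,0,0,0,0,0,0],
    [0,0,0,0,0,0,0],
    [0,0,0,0,0,0,0],
    [0,0,0,10,0,0,0],
    [0,0,0,25,0,0,0],
    [0,0,0,45,0,0,0],
    [0,0,0,70,0,0,0],
    [0,0,0,90,0,0,0],
    [0,0,0,100,0,0,0]
  ]
}}

```text
clock: 12.85
eef_pos: [538.3, 253.2, 107.9]
orientation: [-0.079, 0.081, 0.704, -0.701]
wrist_force: [-0.3, 0.2, 0.2]
grip_width: 42.9
```

```bash
python3 - <<'E'
from ov import *
s=status.state();print(s["clock"],s["eef_pos"],s["wrist_force"],s["grip_width"])
c=np.array([526.4,255.0])
polys=[(corners(*c,30,-12.9,110,80),(0,200,0))]
cv2.imwrite("pics/p9.png",shot("side",170,300,140,110,5.5,polys,""))
E
```

```text
12.85 [538.25487598 253.18563811 107.88355658] [-0.25703885  0.20698075  0.20406175] 42.88893929658896
side [[196.5, 346.5], [230.5, 389.6], [270.6, 364.4], [235.5, 324.3]]
```

View pics/p9.png

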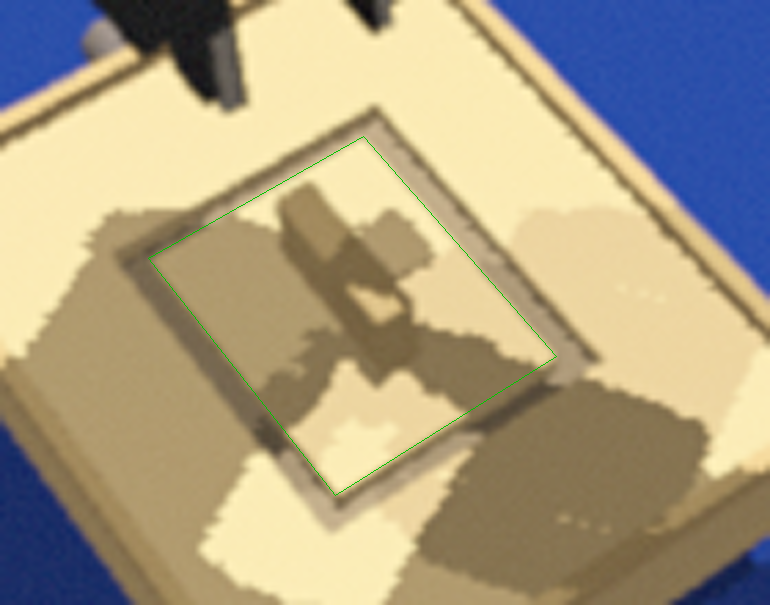

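The cover sits level, matching the flush-plane outline on every visible edge. To make sure the plug is fully in, I'll press gently with shut fingers on the plug end of the rib.

Request:
{"name": "step_arm", "arguments": {
  "targets": [
    [-1,5,-2,0,0,0,0],
    [-1,10,-3.5,0,0,0,0],
    [-1,10,-3.5,-5,0,0,0],
    [-1,10,-3.5,-20,0,0,0],
    [-1,10,-3.5,-40,0,0,0],
    [-1,10,-3.5,-55,0,0,0],
    [-1,10,-3.5,-64,0,0,0],
    [-1,10,-3.5,-64,0,0,0]
  ]
}}

```text
clock: 13.7
eef_pos: [547.4, 249.3, 42.4]
orientation: [-0.08, 0.08, 0.704, -0.701]
wrist_force: [0.1, 0.3, 0.2]
grip_width: -0.2
```

Request:
{"name": "step_arm", "arguments": {
  "targets": [
    [-1,0,0,-1.5,0,0,0],
    [-1,0,0,-3,0,0,0],
    [-1,0,0,-4,0,0,0]
  ]
}}

```text
clock: 14.0
eef_pos: [547.7, 249.4, 38.8]
orientation: [-0.08, 0.08, 0.704, -0.701]
wrist_force: [0.4, -0.5, -0.6]
grip_width: 0.1
```

Request:
{"name": "step_arm", "arguments": {
  "targets": [
    [-1,0,0,-1.5,0,0,0],
    [-1,0,0,-2.5,0,0,0]
  ]
}}

```text
clock: 14.2
eef_pos: [547.9, 249.5, 36.6]
orientation: [-0.079, 0.08, 0.704, -0.701]
wrist_force: [0.3, 0.5, 0.3]
grip_width: -0.0
```

Request:
{"name": "step_arm", "arguments": {
  "targets": [
    [-1,0,0,-1,0,0,0],
    [-1,0,0,-2.5,0,0,0]
  ]
}}

```text
clock: 14.4
eef_pos: [548.1, 249.6, 34.2]
orientation: [-0.079, 0.081, 0.704, -0.701]
wrist_force: [0.2, 0.4, 0.1]
grip_width: 0.1
```

Request:
{"name": "step_arm", "arguments": {
  "targets": [
    [-1,0,0,-1,0,0,0],
    [-1,0,0,-2.5,0,0,0]
  ]
}}

```text
clock: 14.6
eef_pos: [548.1, 249.6, 31.6]
orientation: [-0.079, 0.081, 0.704, -0.701]
wrist_force: [-0.6, 0.2, -0.1]
grip_width: 0.1
```

Request:
{"name": "step_arm", "arguments": {
  "targets": [
    [-1,0,0,-1,0,0,0],
    [-1,0,0,-2,0,0,0]
  ]
}}

```text
clock: 14.8
eef_pos: [548.1, 249.6, 29.5]
orientation: [-0.079, 0.081, 0.704, -0.701]
wrist_force: [-0.3, 0.5, -1.3]
grip_width: 0.2
```

Request:
{"name": "step_arm", "arguments": {
  "targets": [
    [-1,0,0,-1,0,0,0],
    [-1,0,0,-2,0,0,0]
  ]
}}

```text
clock: 15.0
eef_pos: [548.1, 249.6, 29.3]
orientation: [-0.079, 0.081, 0.704, -0.701]
wrist_force: [-6.1, -2.4, 20.3]
grip_width: -0.0
```

Request:
{"name": "step_arm", "arguments": {
  "targets": [
    [-1,0,0,-1,0,0,0],
    [-1,0,0,-2,0,0,0]
  ]
}}

```text
clock: 15.2
eef_pos: [548.2, 249.6, 29.3]
orientation: [-0.079, 0.081, 0.704, -0.701]
wrist_force: [-8.2, -3.1, 21.4]
grip_width: -0.2
```

Request:
{"name": "step_arm", "arguments": {
  "targets": [
    [-1,0,0,-1,0,0,0],
    [-1,0,0,-2,0,0,0]
  ]
}}

```text
clock: 15.4
eef_pos: [548.2, 249.6, 29.3]
orientation: [-0.078, 0.081, 0.704, -0.701]
wrist_force: [-7.7, -2.5, 22.1]
grip_width: 0.3
```

It is solid at 29.3 under about 21 N, with no give, so the plug is fully in. I'll retreat and make a final check.

Request:
{"name": "step_arm", "arguments": {
  "targets": [
    [-1,0,0,1,0,0,0],
    [-1,0,0,10,0,0,0],
    [-1,0,0,30,0,0,0],
    [-1,-10,-20,60,0,0,0],
    [-1,-20,-55,90,0,0,0],
    [-1,-25,-95,110,0,0,0],
    [-1,-30,-140,120,0,0,0],
    [-1,-30,-175,120,0,0,0],
    [-1,-30,-190,120,0,0,0],
    [-1,-30,-190,120,0,0,0]
  ]
}}

```text
clock: 16.4
eef_pos: [518.4, 58.1, 149.5]
orientation: [-0.079, 0.082, 0.704, -0.701]
wrist_force: [-0.9, 0.6, -0.2]
grip_width: 0.2
```

```bash
python3 - <<'E'
from ov import *
s=status.state();print(s["clock"],s["eef_pos"],s["wrist_force"])
P=[(corners(526.4,255,30,-12.9,110,80),(0,200,0))]
a=shot("side",175,310,120,100,3.9,P,"");b=shot("top",140,190,85,100,3.9,P,"")
cv2.imwrite("pics/p10.png",np.hstack([a,b]))
c=cams.read_camera("side");i=c["image"].astype(int);print("round",rect(c,blob(i[...,2]>i[...,0],(375,290)),8))
E
```

```text
16.4 [518.43036939  58.1084997  149.46771051] [-0.90274982  0.58179966 -0.16535696]
side [[196.5, 346.5], [230.5, 389.6], [270.6, 364.4], [235.5, 324.3]]
top [[177.6, 211.3], [161.9, 265.7], [201.8, 274.8], [216.8, 219.9]]
round [431.3 -81.2  94.8  90.2 -76.9]
```

View pics/p10.png

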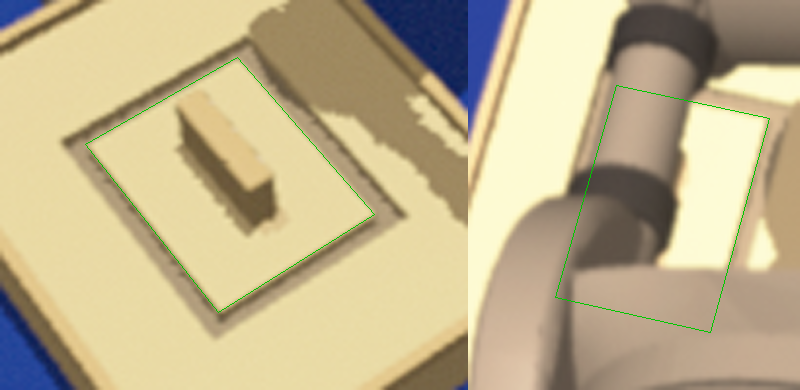

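The side view shows the plate flat and inside the sump with a gap on all four sides, matching the level outline (corners at about (196,346), (230,390), (271,364) and (235,324)). The round cover has not moved, so I'm handing in.

```bash
python3 -c "from plant import job_done;print(job_done())"
```

```text
the job is handed in; nothing more can be done
None
```

The rectangular cover is lying level in the sump, long side along long side, with the plug pushed in. I have let go of it and handed the job in at about 16.5 s of the 38 s allowed. No verdict came back.

- **Grasp:** the first grasp closed on nothing. In the pictures the fingertips were about 30 mm higher than the reported TCP. I corrected for that and the second grasp held the rib.
- **Placing:** I lowered the cover slowly; the plug resisted with about 6–8 N. The height then stopped where the sump floor should be. I pressed to about 23 N, eased off and opened.
- **Extra press:** after letting go, I pressed with shut fingers on the plug end of the rib, about 20–22 N. Nothing gave, which I take as the plug being fully in; its travel cannot be seen directly.
- **Last checks:** in the side view the cover matches the level, flush outline within about a pixel, with a gap on all four sides. The round cover measures at the same place as at the start. The top view was mostly blocked by the arm, so it neither confirms nor contradicts this.

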